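# Square up a rail and close the ratchet clamp on it

### The job

On the bench clamp, slide the square aluminium rail, without lifting it off the plate, so that it swings about the steel post until it lies flush along the fence. Then pump the ratchet lever under the clear guard, which brings the jaw on by one tooth a stroke (do not push the jaw itself), until its sprung rubber pad is well pressed against the rail, and stop there, long before the pad is driven right in. Finally bring the lever back to its rest and slide the keeper bolt fully across beside the lever's tail; leave the tip box, bottle and beaker where they stand.

Things in the scene. Friction and masses are not known exactly. Their poses are not given: they have to be found in the camera images.
- clamp: Fixed ratchet clamp. Origin: underside of its grey base plate, on the bench; x points away from the robot, y to the left, z up. Its plate spans x -145..140, y -225..145, z 0..12. All lengths in these notes are mm in this clamp frame unless said otherwise. The jaw works along +y towards the fence.
- fence_mid (a point): Middle of the fence's face, at clamp (-40, 110, 24). The fence is an aluminium strip, x -110..30, z 12..36, on the +y side; its face looks to -y.
- guard_edge (a point): Middle of the front edge of the fixed clear guard over the lever, at clamp (-72, -133.5, 188). Guard: x -72..28, y -207..-60, z 185..200, with an aluminium strip on the front edge, on two 14 mm uprights at x=-5, y=-67 and y=-200. It is open towards the robot (-x): the knob below can be reached only with the tool leaning about 35 to 45 degrees, coming from that side.
- post_top (a point): Top centre of the fixed steel post, 16 diameter, z 12..38, at clamp (70, 80.5, 38). The rail pivots about its +y side; a rail flush on the fence passes it with 1.5 to spare.
- bar_mid (a point): Centre of the loose square aluminium rail, 250 x 20 x 20, about 270 g, x along its length. It starts flat on the plate, askew by 0.26 to 0.36 rad: far end past the post's +y side, near end swung to -y (at clamp x=-90 its -y side is at y 36 to 52). Flush on the fence: its centre at y=100, z=22, its x along clamp x, its -y side at y=90.
- bar: The same rail; this origin is under its centre, 10 mm below bar_mid.
- lever (a joint): Ratchet lever: rad, 0 at rest (stop, knob furthest to -y), growing as the knob moves to +y, up to 0.48 (stop). It stays where left. About 8 N at the knob forward, 3 to 6 N back. A stroke from below 0.05 to above 0.45 moves the jaw one tooth, 12 mm (the first may give less); the way back does not move the jaw. 3 or 4 full strokes are needed.
- lever_axis (a point): Top of the lever's vertical axis, at clamp (75, -120, 46). The steel arm (15 wide, z 34..44) runs from here to the knob on the -x side, and as a tail 47 long on the +x side. At lever value q the knob is at (75 - 135 cos(0.24-q), -120 - 135 sin(0.24-q)).
- lever_knob (a point): Centre of the black upright knob at the lever's near end, a cylinder 18 diameter, z 44..94, centre at z=69. It starts at lever values 0 to 0.25.
- jaw: The steel jaw slide: toothed rack, and a crosshead 40 x 12 x 20 with the rubber pad in front; the robot must not push it. Origin at clamp (0, j, 0), j being its travel to +y: 12 to 31 at the start. A brake holds it: it does not spring back. The crosshead's centre is at (18, 3+j, 24), the free pad's face at y = 35+j, so the pad meets a flush rail at j=55.
- pad (a joint): How far, in m, the sprung pad is pushed back into the jaw: 0 free, 0.018 fully in; 0.4 N per mm. With full strokes it reads about 0.003 to 0.005 after the stroke that first presses it on the rail; one more stroke gives 0.015 to 0.017, too tight.
- keeper (a joint): Keeper bolt: slides to +y, m; 0 open (0 to 0.006 at the start), 0.035 fully across (stop). About 2 N; it stays where left.
- keeper_tab (a point): Centre of the keeper's upright steel grip tab, 20 (x) x 12 (y) x 40 (z 43..83), at clamp (94, -191 + travel, 63). Free from above; the lever's tail and axis beside it reach up to z=46.
- tip_box: Bystander: box of pipette tips, 85 x 122 x 60 high, origin under its centre.
- reagent_bottle: Bystander: amber bottle, 70 diameter, 150 high, origin under its centre.
- beaker: Bystander: glass beaker, 80 diameter, 100 high, origin under its centre.

How it is judged (in metres and radians):
On the way, in this order (a step that is already met when the one before it is completed fails the run):
1. the rail lies flush along the fence (angle between the x axis of bar_mid and the x axis of clamp, either way round below 0.035 rad and y of bar_mid in the frame of clamp between 0.097 and 0.103 m and x of bar_mid in the frame of clamp between -0.04 and 0.04 m), for 0.2 s.
2. the jaw's pad presses on the rail (value of joint pad between 0.0015 and 0.015 m and contact force between jaw and bar above 0.2 N), for 0.2 s.
3. the lever is back at its rest (value of joint lever below 0.07 rad), for 0.2 s.
4. the keeper bolt is fully across (value of joint keeper above 0.03 m), for 0.2 s.
At the end, for the whole second after the job is handed in: The rail lies flush along the fence (within 2 degrees, its centre line within 3 mm of flush, within 40 mm of the clamp's middle lengthwise) and at rest; the sprung pad presses on it, pushed in by 1.5 to 15 mm; the lever is within 0.07 rad of its rest; the keeper bolt is at least 30 mm across (all of step 1 and all of step 2 and value of joint lever below 0.07 rad and value of joint keeper above 0.03 m and linear speed of bar below 0.01 m/s); the robot touches nothing.
It fails at once if the rail is lifted off the plate by more than 12 mm (z of bar_mid in the frame of clamp above 0.034 m).
It fails at once if the robot pushes the jaw or its pad (over 3 N) (contact force between any of the fingers, the arm and jaw above 3 N).
It fails at once if the tip box is moved more than 20 mm or tipped (distance of tip_box from where it was at the start of the episode above 0.02 m or angle between tip_box's own z axis and vertical above 0.3 rad).
It fails at once if the reagent bottle is moved more than 20 mm or tipped (distance of reagent_bottle from where it was at the start of the episode above 0.02 m or angle between reagent_bottle's own z axis and vertical above 0.3 rad).
It fails at once if the beaker is moved more than 20 mm or tipped (distance of beaker from where it was at the start of the episode above 0.02 m or angle between beaker's own z axis and vertical above 0.3 rad).
It also fails if it takes over 69 s, if anything falls off the work surface, if the arm or the gripper's body presses on something with over 40 N, if the wrist force passes 120 N, or if a joint passes its speed limit or range.

### The arm

A 7-joint arm with a two-finger parallel gripper is mounted at the origin on the work surface. World frame = base frame: x ahead of the robot, y to its left, z up, the work surface at z = 0. Lengths are in m, angles in degrees, forces in N, time in s.
With the tool pointing down it reaches from about 0.425 to 1.025 m from the base axis. Payload 9.4 kg.
Tool frame: the origin (TCP) lies at the very end of the fingers, on their centre line; the grasp point (between the pads) lies 19 mm behind it (grip_depth is the distance from the TCP to the grasp point, in m); z points along the fingers, y is the direction in which the jaws open and shut (so a half turn about z gives the same grasp; the last joint's range is limited). The gripper opens to 85 mm and grips with 20 to 120 N. Pads are 22 mm wide; open, the fingers measure 114 mm over their backs; the gripper's body (76 mm by 85 mm) begins 54 mm behind the grasp point. The pads swing forward as they close: fully open they stand 13 mm farther back than shut.
Start: joints at [63.214, 34.337, -0.143, 91.639, 0.103, 54.024, -4.572], TCP at [0.276, -0.67, 0.231] pointing down, gripper open.
Joint ranges: [-147.43, 147.43], [-19.82, 112.94], [-74.19, 73.91], [6.32, 146.72], [-59.91, 239.91], [6.04, 106.73], [-150.56, 150.56]. Speed limits (degrees/s): [127.2, 127.2, 172.46, 172.46, 180, 180, 180].

### API

Orientations are given as [roll, pitch, yaw] about the fixed x, y, z axes, in that order (R = Rz(yaw) Ry(pitch) Rx(roll)).
In Python, from rig import * gives the robot as it stands.
- The arm moves only by the tool move_arm, never from a script. Its arguments are lists of equal length, an entry for each row: "gripper": the opening, from 0 (shut) to 1 (fully open); "delta_pos": the shift along the tool's x, y, z in cm, a list of three; "roll": the turn about the tool's z in degrees. In form: {"gripper": [gripper, ...], "delta_pos": [[x, y, z], ...], "roll": [roll, ...]}. A call has 1 to 5 rows; each row is the pose to reach, as a shift and turn from the pose measured when the call began, along the tool's axes at that moment; what a row does not reach only later rows make up. A row lasts 1/10 s, in which the tool goes at most 50 mm and 8.59 degrees, less where a joint would pass 70% of its speed; a pose out of reach is approached as far as the arm can. A call with a gripper value outside its range is refused whole. The fingers move at their own pace and stop on an object; "newtons" is the grip in N (left out, the last holds). Time passes only in rows, so rows that repeat a pose let the fingers close. It gives the time, the measured TCP pose, the force and the opening at its end, in the units of the state.
- get_state(): the state, without advancing time (a new reading comes with each control period).
- get_image(name): name is "scene" or "top" or "wrist"; returns the picture (400x640x3 uint8, red, green, blue); there is no depth.
- camera_info(name): a dict with "K" (3x3 intrinsics, pixels), "cam_to_world" (4x4, takes a point from camera to world coordinates). Camera axes: x right, y down, z forward; pixel columns grow to the right and rows downward; lengths in m; the calibration is good to about 2 mm. The wrist camera is an equidistant fisheye: a pixel r from the principal point sees the ray r / f radians off the axis. A picture is of the moment at which its call begins: read the wrist's pose just before it. camera_info takes no time and is no camera call; for the wrist camera it gives the pose at the moment of the call.
- sign_off(): hands the job in, once; it reports no verdict.
The state is a dict: "clock": time; "qpos": joint angles; "qvel": joint speeds; "joint_torque": joint torques, N m; "tcp_pos": TCP position; "ee_rot": TCP orientation; "wrist_force": force on the tool from outside, world axes, zero at the start; "ft_torque": the same for the moment, N m; "opening": opening from 0.0 (shut) to 1.0 (fully open).
Only numpy, scipy, OpenCV 4.12 (cv2) and the standard library are available. Lean on these libraries where they do the work, as an engineer would, in place of code of your own. Each camera call takes 0.05 s, during which the arm holds its last target. There are 200 camera calls.

## Working session

There is one attempt and no reset: what is moved stays moved. The work goes in short steps, Python scripts to look and compute and a tool call to move; the robot and the scene stay as the last step left them, time stands still between calls to the robot, and variables do not carry over. Pictures are saved under pics/ and viewed, about 8 in all and at most 12, crops included, and the job is handed in when it is done.

Besides the shell and the picture viewer there is one more tool, called after "Emit:" as name([rows], argument=value, ...), one row to a line, values as JSON. move_arm: Moves the arm, as the interface text tells. Its arguments: {"type":"object","properties":{"gripper":{"type":"array"},"delta_pos":{"type":"array"},"roll":{"type":"array"},"newtons":{"type":"number"}},"required":["gripper","delta_pos","roll"]}

```bash
ls; mkdir -p pics; python3 - <<'E'
from rig import *
import cv2,numpy as np
s=get_state();print(s)
for n in("scene","top"):
    im=get_image(n);cv2.imwrite(f"pics/{n}0.png",im[:,:,::-1])
    c=camera_info(n);print(n,np.round(c["K"],1).tolist(),np.round(c["cam_to_world"],4).tolist())
a=cv2.imread("pics/scene0.png");b=cv2.imread("pics/top0.png")
cv2.imwrite("pics/both0.png",np.vstack([a,b])[:, :])
E
```

```text
pics
{'clock': 0.0, 'qpos': array([63.21393725, 34.38588224, -0.14666066, 91.68302807,  0.10070112,
       54.02503677, -4.57266778]), 'qvel': array([-0.02004751, -0.0111337 , -0.07914305,  0.00457812,  0.06876952,
       -0.00283302, -0.03066514]), 'joint_torque': array([ 1.33449462e-04, -7.76474118e+01,  1.56546056e+00, -2.58017206e+01,
        1.23782907e-02,  8.88383773e-03, -2.86803242e-05]), 'tcp_pos': array([ 0.27598683, -0.66987066,  0.23038644]), 'ee_rot': array([-1.79906369e+02,  6.05311419e-03,  2.23937217e+01]), 'wrist_force': array([-0.0460155 ,  0.32737333,  0.63157769]), 'ft_torque': array([-0.02042344, -0.01625661,  0.01285211]), 'opening': 1.0002399071079537}
scene [[373.2, 0.0, 314.3], [0.0, 373.2, 196.6], [0.0, 0.0, 1.0]] [[0.2934, 0.7394, -0.606, 1.153], [0.956, -0.2319, 0.18, -0.1732], [-0.0074, -0.6321, -0.7748, 0.9161], [0.0, 0.0, 0.0, 1.0]]
top [[434.0, 0.0, 315.5], [0.0, 434.0, 206.1], [0.0, 0.0, 1.0]] [[0.0257, -0.9939, 0.1074, 0.4315], [-0.9996, -0.0248, 0.0094, 0.012], [-0.0067, -0.1076, -0.9942, 1.2413], [0.0, 0.0, 0.0, 1.0]]
```

View pics/scene0.png

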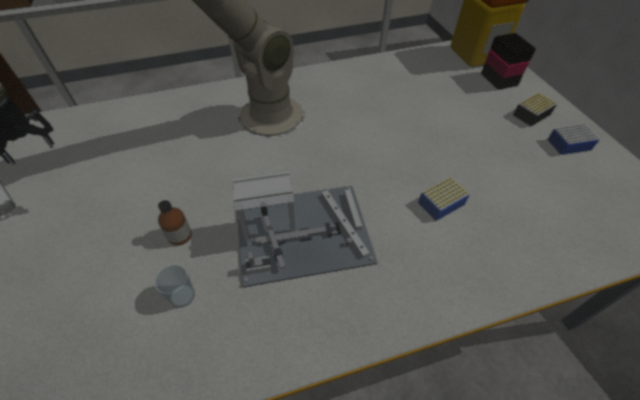

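View pics/top0.png

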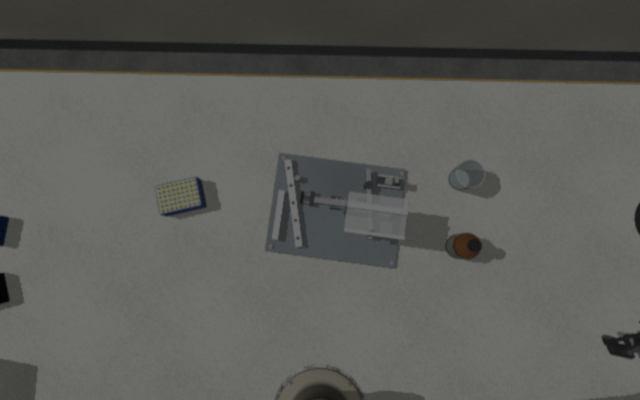

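The scene view shows the clamp left of the robot's centre. In the top view the plate's corners are near (281,154), (409,168), (396,267) and (266,252), and the rail runs from (288,160) to (298,246). The bottle and beaker are to the robot's right of the clamp and the tip box is to its left. Next I'll take enlarged crops.

```bash
python3 - <<'E'
import cv2,numpy as np
a=cv2.imread("pics/top0.png")[140:280,250:440]
a=cv2.resize(a,None,fx=4,fy=4,interpolation=cv2.INTER_CUBIC)
a=cv2.convertScaleAbs(a,alpha=1.8)
cv2.imwrite("pics/topcrop.png",a)
a=cv2.imread("pics/scene0.png")[165:295,220:390]
a=cv2.resize(a,None,fx=4,fy=4,interpolation=cv2.INTER_CUBIC)
a=cv2.convertScaleAbs(a,alpha=1.8)
cv2.imwrite("pics/scenecrop.png",a)
E
```

```text
(no output)
```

View pics/topcrop.png

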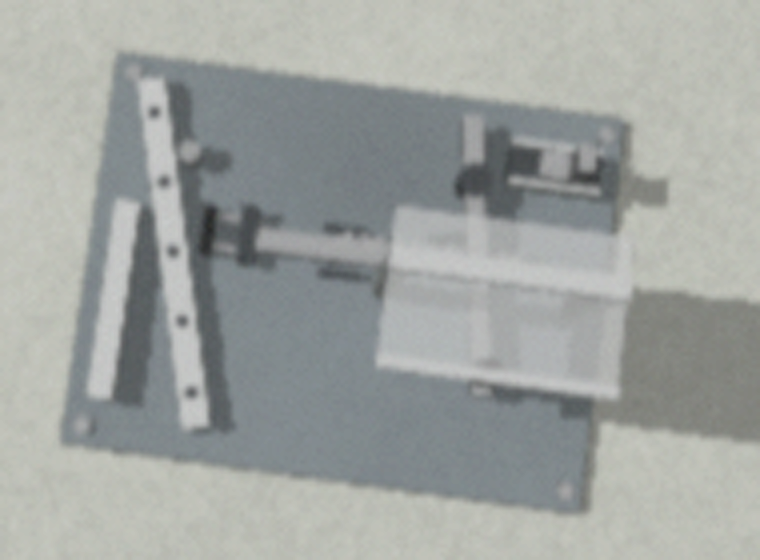

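View pics/scenecrop.png

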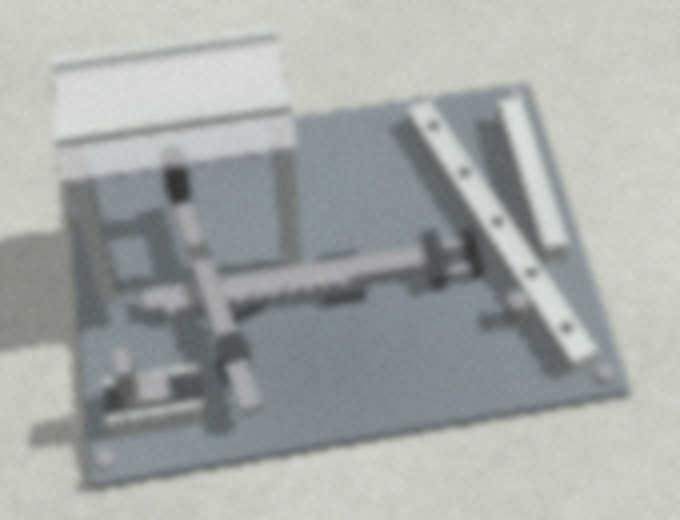

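The top crop shows the plate corners, the post at (189,149), the rail with its near end swung to the right, the jaw, the lever with its tail at (474,115), and the keeper tab at about (588,155). The scene crop shows the knob as a dark cylinder at (178,180) and the tab at (122,360). Next I'll fit the pose.

```bash
cat > h.py <<'E'
from rig import *
import numpy as np, cv2
from scipy.optimize import least_squares
C={n:(np.array(camera_info(n)["K"]),np.array(camera_info(n)["cam_to_world"])) for n in("top","scene")}
OFF={"top":(250,140),"scene":(220,165)}
def proj(n,p):
    K,T=C[n]; q=(np.asarray(p)-T[:3,3])@T[:3,:3]; q=q@K.T; return q[...,:2]/q[...,2:]
def px(n,c): return (np.array(c)+.5)/4-.5+np.array(OFF[n])
def ray(n,uv,z):
    K,T=C[n]; d=T[:3,:3]@np.linalg.solve(K,[*uv,1]); return T[:3,3]+d*(z-T[2,3])/d[2]
def c2w(P,p):
    p=np.asarray(p)/1e3; c,s=np.cos(P[2]),np.sin(P[2]); return p@np.array([[c,s,0],[-s,c,0],[0,0,1]])+[P[0],P[1],0]
def w2c(P,w):
    c,s=np.cos(P[2]),np.sin(P[2]); return (np.asarray(w)-[P[0],P[1],0])@np.array([[c,-s,0],[s,c,0],[0,0,1]])*1e3
E
python3 - <<'E'
from h import *
O=[("top",(140,145,12),(119,53)),("top",(140,-225,12),(624,117)),("top",(-145,-225,12),(587,513)),("top",(-145,145,12),(62,441)),
("top",(70,80.5,38),(189,149)),("top",(-72,-60,200),(377,367)),("top",(-72,-207,200),(618,398)),
("scene",(140,145,12),(630,393)),("scene",(140,-225,12),(82,486)),("scene",(-145,145,12),(527,84)),("scene",(70,80.5,38),(518,299)),("scene",(-72,-60,200),(279,36)),("scene",(-72,-207,200),(54,66))]
f=lambda P:np.concatenate([proj(n,c2w(P,p))-px(n,c) for n,p,c in O])
r=least_squares(f,[.5,0,-.1],loss="soft_l1");P=r.x;print("P",P);print(np.round(f(P).reshape(-1,2),1).tolist())
np.save("P.npy",P)
for n,cs in(("top",[(139,82),(163,78),(207,427),(184,431)]),("scene",[(410,105),(432,100),(595,355),(574,362)])):
    print(n,"rail",np.round([w2c(P,ray(n,px(n,c),.032)) for c in cs],0).tolist())
for nm,n,c,z in[("tab","top",(588,147),.083),("tab","scene",(121,352),.083),("tail","top",(474,117),.044),("axis","top",(472,183),.046),("arm","top",(484,350),.044),("tail","scene",(248,405),.044),("knobtop","scene",(176,156),.094),("knobbot","scene",(179,198),.05),("padface","top",(203,230),.034),("padface","scene",(473,243),.034)]:
    print(nm,n,np.round(w2c(P,ray(n,px(n,c),z)),0))
for q in(0,.1,.2,.3):
    k=(75-135*np.cos(.24-q),-120-135*np.sin(.24-q));print(q,[np.round(k),"crop",*[np.round((proj("scene",c2w(P,(*k,z)))-OFF["scene"]+.5)*4) for z in(94,44)]])
for n in("knob",): print("fence",c2w(P,(-40,110,24)))
E
```

```text
P [ 0.56449796  0.00434032 -0.10958135]
[[-0.4, -1.1], [0.7, -0.3], [-1.5, 0.0], [-0.7, 0.1], [0.4, -0.0], [-0.2, -0.7], [0.6, -0.1], [0.3, -0.4], [1.1, 0.3], [0.1, -0.5], [-0.3, 0.4], [-1.7, -3.5], [-1.8, -2.9]]
top rail [[114.0, 124.0, 32.0], [119.0, 107.0, 32.0], [-121.0, 42.0, 32.0], [-126.0, 58.0, 32.0]]
scene rail [[-123.0, 44.0, 32.0], [-125.0, 62.0, 32.0], [119.0, 123.0, 32.0], [121.0, 108.0, 32.0]]
tab top [ 100. -189.   83.]
tab scene [  86. -188.   83.]
tail top [ 118. -113.   44.]
axis top [  71. -118.   46.]
arm top [ -43. -140.   44.]
tail scene [ 118. -113.   44.]
knobtop scene [ -58. -137.   94.]
knobbot scene [ -54. -140.   50.]
padface top [15. 64. 34.]
padface scene [14. 63. 34.]
0 [array([ -56., -152.]), 'crop', array([155., 162.]), array([163., 204.])]
0.1 [array([ -59., -139.]), 'crop', array([173., 156.]), array([181., 199.])]
0.2 [array([ -60., -125.]), 'crop', array([192., 152.]), array([199., 194.])]
0.3 [array([ -60., -112.]), 'crop', array([211., 149.]), array([218., 192.])]
fence [0.53676772 0.11805503 0.024     ]
```

The rail's askew angle is about 0.27 rad with its centre near (-4,83). The lever is at about 0.1 and j is about 29. The moves can't tilt the tool, so I can't approach the knob leaning. The lever's tail is open from above, so I plan to grip the tail and pump the lever there. First, the rail.

```bash
cat >> h.py <<'E'
from scipy.spatial.transform import Rotation as Ro
P=np.load("P.npy")
def goto(xc,yc,z,yawc=None):
    "tool-frame delta (cm) and roll (deg) to clamp xy mm, z mm, yaw of tool x in clamp deg"
    s=get_state();R=Ro.from_euler("xyz",s["ee_rot"],degrees=True)
    d=R.inv().apply(c2w(P,(xc,yc,z))-s["tcp_pos"])*100
    r=0
    if yawc is not None: r=-((yawc+np.degrees(P[2])-s["ee_rot"][2]+90)%180-90)
    print("at",np.round(w2c(P,s["tcp_pos"]),1),"->",(xc,yc,z),"delta cm",np.round(d,2),"roll",np.round(r,1))
def st():
    s=get_state();print("t",round(s["clock"],2),"clamp",np.round(w2c(P,s["tcp_pos"]),1),"rot",np.round(s["ee_rot"],1),"F",np.round(s["wrist_force"],1),"open",round(s["opening"],3),"q",np.round(s["qpos"],0))
E
python3 - <<'E'
from h import *
goto(-90,10,280,0);goto(-90,10,300,0)
# keeper/jaw geometry
for nm,n,c,z in[("keeper left end rails","top",(508,160),.03),("keeper left end hi","top",(508,160),.043),("rail far","top",(508,140),.03),("rail near","top",(508,183),.03),("dark blob","top",(490,165),.03)]:
    print(nm,np.round(w2c(P,ray(n,px(n,c),z)),0))
for nm,c in[("rail top corner",(105,412)),("",(198,366)),("rail bot",(103,392))]:
    print(nm,np.round(w2c(P,ray("scene",px("scene",c),.03)),0))
E
```

```text
at [-213.  -701.8  230.5] -> (-90, 10, 280) delta cm [ 44.95 -56.56  -4.88] roll 28.7
at [-213.  -701.8  230.5] -> (-90, 10, 300) delta cm [ 44.95 -56.56  -6.88] roll 28.7
keeper left end rails [  93. -142.   30.]
keeper left end hi [  91. -141.   43.]
rail far [ 108. -141.   30.]
rail near [  77. -144.   30.]
dark blob [  88. -130.   30.]
rail top corner [  97. -207.   30.]
 [  74. -143.   30.]
rail bot [  82. -207.   30.]
```

Emit:
move_arm([
  [2,-2.5,-3],
  [4.5,-5.7,-5.5],
  [7.5,-9.4,-6.5],
  [10.5,-13.2,-7],
  [13.5,-17,-7],
], gripper=[0,0,0,0,0], roll=[0,0,0,0,0])

```text
clock: 0.6
tcp_pos: [0.3365, -0.4598, 0.3014]
ee_rot: [-180.0, -0.0, 22.4]
wrist_force: [0.7, -0.3, 0.2]
opening: 0.142
```

Emit:
move_arm([
  [3,-3.8,0],
  [6,-7.5,0],
  [9,-11.3,0],
  [12,-15.1,0],
  [15,-18.9,0],
], gripper=[0,0,0,0,0], roll=[0,0,0,0,0])

```text
clock: 1.1
tcp_pos: [0.4032, -0.226, 0.3015]
ee_rot: [-180.0, -0.0, 22.4]
wrist_force: [0.9, 0.3, -0.8]
opening: -0.001
```

Emit:
move_arm([
  [3,-3.8,0],
  [6,-7.5,0],
  [9,-11.3,0],
  [12,-15.1,0],
  [14,-17.6,0],
], gripper=[0,0,0,0,0], roll=[0,0,0,0,0])

```text
clock: 1.6
tcp_pos: [0.466, -0.0065, 0.3016]
ee_rot: [-180.0, -0.1, 22.5]
wrist_force: [0.4, -0.3, -0.2]
opening: 0.001
```

```bash
python3 -c "
from h import *
st();goto(-90,10,280,0)"
```

```text
t 1.6 clamp [-96.7 -21.6 301.6] rot [-1.80e+02 -1.00e-01  2.25e+01] F [ 0.4 -0.3 -0.2] open 0.001 q [  7.  12. -16. 119.   4.  50. -79.]
at [-96.7 -21.6 301.6] -> (-90, 10, 280) delta cm [ 2.11 -2.44  2.17] roll 28.8
```

Emit:
move_arm([
  [1,-1.2,0],
  [2.1,-2.4,2],
  [2.1,-2.4,5],
  [2.1,-2.4,9],
  [2.1,-2.4,12],
], gripper=[0,0,0,0,0], roll=[8,16,24,28.8,28.8])

```text
clock: 2.1
tcp_pos: [0.4756, 0.024, 0.18]
ee_rot: [-180.0, 0.0, -6.4]
wrist_force: [0.8, -0.9, -0.5]
opening: -0.001
```

```bash
python3 -c "
from h import *
st();goto(-90,10,20,0)
cv2.imwrite('pics/w1.png',cv2.convertScaleAbs(get_image('wrist')[:,:,::-1],alpha=1.6))"
```

```text
t 2.1 clamp [-90.5   9.8 180. ] rot [-180.     0.    -6.4] F [ 0.8 -0.9 -0.5] open -0.001 q [  -2.   22.  -10.  126.    7.   32. -114.]
at [-90.5   9.8 180. ] -> (-90, 10, 20) delta cm [ 5.0e-02 -1.0e-02  1.6e+01] roll -0.1
```

View pics/w1.png

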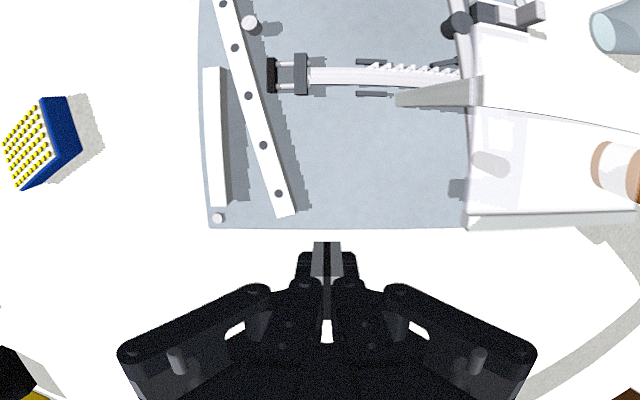

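The wrist view shows the rail askew with its near end at (285,212), and the fence, the jaw, the lever axis at (455,22) and the keeper at (510,12) are all visible. The space under the tool is clear, so I'll descend and push.

Emit:
move_arm([
  [0,0,4.5],
  [0,0,9],
  [0,0,13],
  [0,0,15.5],
  [0,0,16],
], gripper=[0,0,0,0,0], roll=[0,0,0,0,0])

```text
clock: 2.65
tcp_pos: [0.4721, 0.0239, 0.0144]
ee_rot: [179.9, 0.5, -6.2]
wrist_force: [0.1, 0.2, 0.5]
opening: 0.002
```

Emit:
move_arm([
  [0,-0.8,0],
  [0,-1.6,0],
  [0,-2.4,0],
  [0,-3.2,0],
  [0,-4,0],
], gripper=[0,0,0,0,0], roll=[0,0,0,0,0])

```text
clock: 3.15
tcp_pos: [0.4768, 0.0645, 0.0152]
ee_rot: [179.9, 0.5, -6.2]
wrist_force: [0.1, 0.0, 0.8]
opening: -0.002
```

Emit:
move_arm([
  [0,-0.4,0],
  [0,-0.8,0],
  [0,-1.2,0],
  [0,-1.6,0],
  [0,-2,0],
], gripper=[0,0,0,0,0], roll=[0,0,0,0,0])

```text
clock: 3.65
tcp_pos: [0.479, 0.0845, 0.0152]
ee_rot: [179.9, 0.5, -6.2]
wrist_force: [-0.2, -0.5, 0.5]
opening: -0.002
```

```bash
python3 -c "
from h import *
st()"
```

```text
t 3.65 clamp [-93.8  70.4  15.2] rot [179.9   0.5  -6.2] F [-0.2 -0.5  0.5] open -0.002 q [ -15.   40.   -3.  131.   10.   10. -123.]
```

Emit:
move_arm([
  [0,-0.2,0],
  [0,-0.4,0],
  [0,-0.6,0],
  [0,-0.8,0],
  [0,-0.8,0],
], gripper=[0,0,0,0,0], roll=[0,0,0,0,0])

```text
clock: 4.15
tcp_pos: [0.4796, 0.0921, 0.0151]
ee_rot: [179.9, 0.5, -6.2]
wrist_force: [-0.0, -2.3, 0.7]
opening: -0.0
```

```bash
python3 -c "
from h import *
st()
im=get_image('wrist')[:,:,::-1];cv2.imwrite('pics/w2.png',im)"
```

```text
t 4.15 clamp [-94.   77.9  15.1] rot [179.9   0.5  -6.2] F [-0.  -2.3  0.7] open -0.0 q [ -16.   40.   -3.  131.    9.   10. -123.]
```

Emit:
move_arm([
  [0,-0.2,0],
  [0,-0.4,0],
  [0,-0.4,0],
  [0,-0.4,0],
], gripper=[0,0,0,0], roll=[0,0,0,0])

```text
clock: 4.6
tcp_pos: [0.4795, 0.0924, 0.0151]
ee_rot: [179.7, 0.6, -6.5]
wrist_force: [-0.0, -14.8, 3.0]
opening: 0.001
```

```bash
python3 -c "
from h import *
st()
im=get_image('wrist')[:,:,::-1];cv2.imwrite('pics/w2.png',im)"
```

```text
t 4.6 clamp [-94.1  78.2  15.1] rot [179.7   0.6  -6.5] F [ -0.  -14.8   3. ] open 0.001 q [ -16.   40.   -2.  130.    9.   10. -124.]
```

View pics/w2.png

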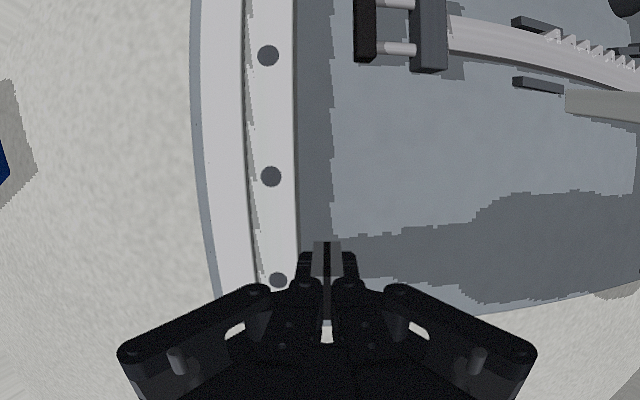

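The wrist view shows the rail lying along the fence, with the holes in line at about x=270. The 15 N contact means it is seated. I'll back off and go above the tail.

Emit:
move_arm([
  [0,1,0],
  [0,2,0],
  [0,2,-4],
  [0,2,-9],
  [0,2,-14],
], gripper=[0,0,0,0,0], roll=[0,0,0,0,0])

```text
clock: 5.15
tcp_pos: [0.4782, 0.0729, 0.1565]
ee_rot: [179.7, 0.7, -6.5]
wrist_force: [0.8, 0.6, -0.1]
opening: -0.001
```

Emit:
move_arm([
  [0,0,-5],
  [0,0,-10],
  [0,0,-14],
  [3,0,-14],
  [7,0,-14],
], gripper=[0.3,0.3,0.3,0.3,0.3], roll=[0,0,0,0,0])

```text
clock: 5.65
tcp_pos: [0.5497, 0.0657, 0.2982]
ee_rot: [179.7, 0.4, -6.4]
wrist_force: [0.3, 0.3, -0.7]
opening: 0.3
```

```bash
python3 -c "
from h import *
st();goto(119,-116,250,0);goto(119,-116,300,0)"
```

```text
t 5.65 clamp [-21.4  59.4 298.2] rot [179.7   0.4  -6.4] F [ 0.3  0.3 -0.7] open 0.3 q [  -6.   19.   -9.  109.    4.   53. -113.]
at [-21.4  59.4 298.2] -> (119, -116, 250) delta cm [14.11 17.49  4.8 ] roll -0.1
at [-21.4  59.4 298.2] -> (119, -116, 300) delta cm [14.08 17.51 -0.2 ] roll -0.1
```

Emit:
move_arm([
  [4,1.5,0],
  [8,4.5,0],
  [11.5,8,0],
  [13.3,11.8,0],
  [14.1,16,0],
], gripper=[0.3,0.3,0.3,0.3,0.3], roll=[0,0,0,0,0])

```text
clock: 6.15
tcp_pos: [0.6733, -0.1102, 0.2971]
ee_rot: [179.8, 0.4, -6.3]
wrist_force: [0.5, 0.0, -0.3]
opening: 0.3
```

Emit:
move_arm([
  [0,1.5,4],
  [0,1.5,8],
  [0,1.5,12],
  [0,1.5,15],
], gripper=[0.3,0.3,0.3,0.3], roll=[0,0,0,0])

```text
clock: 6.55
tcp_pos: [0.6693, -0.126, 0.1446]
ee_rot: [179.8, 0.5, -6.3]
wrist_force: [0.4, 0.8, -0.5]
opening: 0.3
```

```bash
python3 -c "
from h import *
st();goto(119,-113,60,0)
im=get_image('wrist')[:,:,::-1];sc=get_image('scene')[90:290,150:400,::-1]
cv2.imwrite('pics/w3.png',np.hstack([im[150:400,140:500],cv2.resize(cv2.convertScaleAbs(sc,alpha=1.6),(312,250))]))"
```

```text
t 6.55 clamp [ 118.5 -118.1  144.6] rot [179.8   0.5  -6.3] F [ 0.4  0.8 -0.5] open 0.3 q [  9.  37.  -6. 101.   5.  43. -95.]
at [ 118.5 -118.1  144.6] -> (119, -113, 60) delta cm [ 0.13 -0.54  8.45] roll -0.1
```

View pics/w3.png

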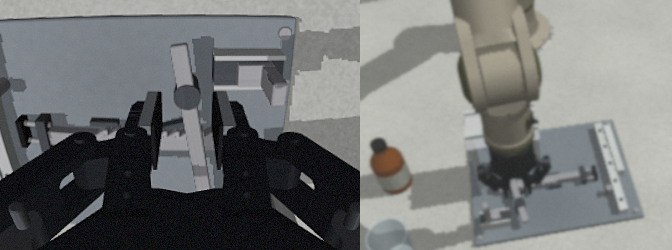

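The wrist crop shows the tail end at crop (180,45), the axis at (187,95), the far guide bar ending at (214,55), the near one ending at about (214,92), the bolt at (235,72) and the tab at (275,88). The arm clears the guard. Next I'll unproject these points.

```bash
cat >> h.py <<'E'
def wray(uv,z,ci=None):
    ci=ci or camera_info("wrist");K=np.array(ci["K"]);T=np.array(ci["cam_to_world"])
    a=(uv[0]-K[0,2])/K[0,0];b=(uv[1]-K[1,2])/K[1,1];r=np.hypot(a,b)
    d=T[:3,:3]@np.array([np.sin(r)*a/r,np.sin(r)*b/r,np.cos(r)]);return w2c(P,T[:3,3]+d*(z/1e3-T[2,3])/d[2])
E
python3 -c "
from h import *
for n,c,z in [('tailend',(179,45),44),('axis',(187,96),46),('farguide L',(214,50),30),('farguide L',(214,58),30),('nearguide L',(214,92),30),('tabtop',(266,85),83),('bolt L',(214,72),40),('platecorner',(298,17),12)]: print(n,np.round(wray((c[0]+140,c[1]+150),z),1))"
```

```text
tailend [ 119.5 -112.7   44. ]
axis [  74.7 -119.1   46. ]
farguide L [ 110.7 -142.6   30. ]
farguide L [ 103.4 -142.8   30. ]
nearguide L [  70.7 -143.7   30. ]
tabtop [ 100.6 -176.5   83. ]
bolt L [  94.3 -142.2   40. ]
platecorner [ 137.3 -223.4   12. ]
```

```bash
python3 -c "
from h import *
goto(123,-114,26,0)"
```

```text
at [ 116.8 -117.7  142.7] -> (123, -114, 26) delta cm [ 0.8  -0.42 11.66] roll -0.0
```

Emit:
move_arm([
  [0.8,-0.4,2],
  [0.8,-0.4,5],
  [0.8,-0.4,7],
  [0.8,-0.4,8],
  [0.8,-0.4,8],
], gripper=[0.3,0.3,0.3,0.3,0.3], roll=[0,0,0,0,0])

```text
clock: 7.15
tcp_pos: [0.6749, -0.1226, 0.0626]
ee_rot: [179.8, 0.9, -6.3]
wrist_force: [-0.4, 0.8, 0.4]
opening: 0.299
```

```bash
python3 -c "
from h import *
st();goto(123,-114,26,0)"
```

```text
t 7.15 clamp [ 123.6 -114.1   62.6] rot [179.8   0.9  -6.3] F [-0.4  0.8  0.4] open 0.299 q [  9.  43.  -5. 103.   6.  35. -97.]
at [ 123.6 -114.1   62.6] -> (123, -114, 26) delta cm [-0.01 -0.02  3.66] roll -0.0
```

Emit:
move_arm([
  [0,0,0.8],
  [0,0,1.6],
  [0,0,2.4],
  [0,0,3.3],
  [0,0,3.3],
], gripper=[0.3,0.3,0.3,0.3,0.3], roll=[0,0,0,0,0])

```text
clock: 7.65
tcp_pos: [0.6735, -0.1225, 0.0282]
ee_rot: [179.8, 1.0, -6.3]
wrist_force: [-0.2, 0.4, 0.0]
opening: 0.301
```

```bash
python3 -c "
from h import *
st()
im=get_image('wrist')[:,:,::-1];cv2.imwrite('pics/w4.png',im[100:400,140:540])"
```

```text
t 7.65 clamp [ 122.2 -114.1   28.2] rot [179.8   1.   -6.3] F [-0.2  0.4  0. ] open 0.301 q [  8.  46.  -5. 104.   7.  32. -97.]
```

View pics/w4.png

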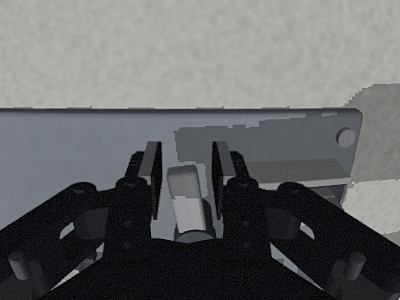

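The tail is between the two fingers at crop (185,195), and the force is about 0. I'll bring the lever to rest first by moving the fork to +y.

Emit:
move_arm([
  [0,-0.4,0],
  [0,-0.8,0],
  [0,-1.0,0],
  [0,-1.2,0],
  [0,-1.4,0],
], gripper=[0.3,0.3,0.3,0.3,0.3], roll=[0,0,0,0,0])

```text
clock: 8.2
tcp_pos: [0.6751, -0.1121, 0.0289]
ee_rot: [179.6, 0.9, -6.4]
wrist_force: [-0.5, -15.5, -2.6]
opening: 0.301
```

```bash
python3 -c "
from h import *
st()"
```

```text
t 8.2 clamp [ 122.7 -103.7   28.9] rot [179.6   0.9  -6.4] F [ -0.5 -15.5  -2.6] open 0.301 q [  7.  46.  -4. 104.   7.  32. -98.]
```

Emit:
move_arm([
  [0,-0.4,0],
  [0,-0.8,0],
  [0,-0.8,0],
], gripper=[0.3,0.3,0.3], roll=[0,0,0])

```text
clock: 8.5
tcp_pos: [0.6751, -0.112, 0.0289]
ee_rot: [179.1, 0.9, -6.6]
wrist_force: [-0.4, -18.9, -4.0]
opening: 0.3
```

```bash
python3 -c "
from h import *
st()
im=get_image('wrist')[:,:,::-1];cv2.imwrite('pics/w5.png',im)"
```

```text
t 8.5 clamp [ 122.7 -103.5   28.9] rot [179.1   0.9  -6.6] F [ -0.4 -18.9  -4. ] open 0.3 q [  7.  46.  -4. 104.   7.  32. -98.]
```

Emit:
move_arm([
  [0,0.6,0],
  [0,1.2,0],
  [0,1.7,0],
  [0,2.2,0],
  [0,2.7,0],
], gripper=[0.3,0.3,0.3,0.3,0.3], roll=[0,0,0,0,0])

```text
clock: 9.05
tcp_pos: [0.6745, -0.1349, 0.0299]
ee_rot: [179.3, 0.7, -6.5]
wrist_force: [5.1, 6.8, -2.3]
opening: 0.298
```

```bash
python3 -c "
from h import *
st()"
```

```text
t 9.05 clamp [ 124.6 -126.4   29.9] rot [179.3   0.7  -6.5] F [ 5.1  6.8 -2.3] open 0.298 q [  9.  46.  -4. 103.   7.  32. -97.]
```

Emit:
move_arm([
  [-0.2,0.4,0],
  [-0.3,0.8,0],
  [-0.3,1.1,0],
  [-0.3,1.4,0],
  [-0.3,1.4,0],
], gripper=[0.3,0.3,0.3,0.3,0.3], roll=[0,0,0,0,0])

```text
clock: 9.55
tcp_pos: [0.6739, -0.1387, 0.0304]
ee_rot: [179.9, 0.4, -6.1]
wrist_force: [9.0, 20.1, -5.5]
opening: 0.301
```

```bash
python3 -c "
from h import *
st()
im=get_image('wrist')[:,:,::-1];cv2.imwrite('pics/w6.png',im)"
```

```text
t 9.55 clamp [ 124.4 -130.2   30.4] rot [179.9   0.4  -6.1] F [ 9.  20.1 -5.5] open 0.301 q [ 10.  46.  -5. 103.   7.  32. -96.]
```

Emit:
move_arm([
  [-0.2,0.6,0],
  [-0.3,1.2,0],
  [-0.3,1.6,0],
  [-0.3,1.6,0],
], gripper=[0.3,0.3,0.3,0.3], roll=[0,0,0,0])

```text
clock: 10.0
tcp_pos: [0.6734, -0.1428, 0.0306]
ee_rot: [-179.4, 0.1, -5.7]
wrist_force: [7.7, 24.3, -6.2]
opening: 0.299
```

```bash
python3 -c "
from h import *
st()
im=get_image('wrist')[:,:,::-1];cv2.imwrite('pics/w6.png',im)"
```

```text
t 10.0 clamp [ 124.3 -134.3   30.6] rot [-1.794e+02  1.000e-01 -5.700e+00] F [ 7.7 24.3 -6.2] open 0.299 q [ 11.  46.  -6. 104.   7.  31. -94.]
```

View pics/w6.png

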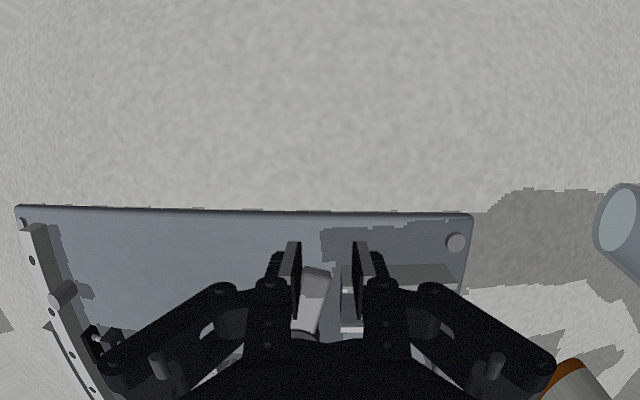

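The tail end is now swung right at (315,268) and still against the left finger. The pad is visible at (90,340). I'll compute the lever angle and push on to the stop.

```bash
python3 -c "
from h import *
for c in [(315,268),(302,268),(327,270)]: print(np.round(wray(c,44),1))
print('pad?',np.round([wray(c,34) for c in [(82,328),(100,326)]],0).tolist())
print('post',np.round(wray((60,292),38),0))"
```

```text
[ 123.9 -129.6   44. ]
[ 123.8 -123.4   44. ]
[ 122.9 -135.3   44. ]
pad? [[46.0, 60.0, 34.0], [54.0, 35.0, 34.0]]
post [82. 64. 38.]
```

Emit:
move_arm([
  [-0.1,0.6,0],
  [-0.2,1.2,0],
  [-0.2,1.6,0],
  [-0.2,1.6,0],
], gripper=[0.3,0.3,0.3,0.3], roll=[0,0,0,0])

```text
clock: 10.45
tcp_pos: [0.6736, -0.1429, 0.0306]
ee_rot: [-178.5, -0.1, -5.2]
wrist_force: [7.9, 33.0, -3.8]
opening: 0.301
```

```bash
python3 -c "
from h import *
st()
im=get_image('wrist')[:,:,::-1];cv2.imwrite('pics/w7.png',im)"
```

```text
t 10.45 clamp [ 124.6 -134.4   30.6] rot [-1.785e+02 -1.000e-01 -5.200e+00] F [ 7.9 33.  -3.8] open 0.301 q [ 12.  46.  -7. 104.   7.  31. -93.]
```

The TCP stays at -134 under 33 N, so the lever is at its forward stop. I'll measure the jaw numerically with brightness profiles along the jaw line in the scene camera.

```bash
cat >> h.py <<'E'
def prof(im,n="scene",z=34):
    g=cv2.cvtColor(im,cv2.COLOR_RGB2GRAY).astype(np.float32)
    ys=np.arange(-20,114,3);o=[]
    for y in ys:
        uv=proj(n,np.array([c2w(P,(x,y,z)) for x in np.arange(4,33,3)])).astype(np.float32)
        o.append(cv2.remap(g,uv[None,:,0].copy(),uv[None,:,1].copy(),cv2.INTER_LINEAR).mean())
    return ys,np.round(o).astype(int)
E
python3 -c "
from h import *
a=prof(cv2.imread('pics/scene0.png')[:,:,::-1].copy());b=prof(get_image('scene'));c=prof(cv2.imread('pics/top0.png')[:,:,::-1].copy(),'top');d=prof(get_image('top'),'top')
for r in zip(a[0],a[1],b[1],c[1],d[1]):print(*r)"
```

```text
-20 79 83 77 84
-17 80 84 79 86
-14 80 84 80 88
-11 80 84 81 88
-8 80 84 81 88
-5 80 84 80 88
-2 80 84 80 88
1 80 84 80 88
4 80 84 80 88
7 80 84 79 88
10 80 84 77 87
13 79 84 74 85
16 79 83 73 82
19 79 84 73 81
22 75 84 72 81
25 66 84 64 80
28 54 79 49 77
31 48 69 43 65
34 48 56 43 51
37 52 51 48 47
40 59 51 58 47
43 67 57 64 54
46 70 66 64 63
49 69 72 62 68
52 62 73 58 70
55 50 70 50 69
58 38 62 34 62
61 35 51 28 51
64 40 41 36 36
67 49 39 47 35
70 55 45 53 50
73 63 54 55 61
76 77 58 66 60
79 94 59 86 58
82 108 59 100 58
85 115 61 107 58
88 117 73 109 66
91 116 97 109 93
94 110 116 105 114
97 98 120 93 116
100 81 119 74 114
103 66 118 62 116
106 59 113 59 114
109 68 105 66 101
112 86 102 90 104
```

Both cameras agree: the jaw moved about 6 mm on the first, partial stroke, so j went from about 29.5 to about 36. Two more full strokes should give j of about 60 and a pad reading of about 5 mm. Now the return stroke.

Emit:
move_arm([
  [-0.1,-0.7,0.1],
  [-0.2,-1.4,0.2],
  [-0.2,-2,0.2],
  [-0.2,-2.6,0.2],
  [-0.2,-3.1,0.2],
], gripper=[0.3,0.3,0.3,0.3,0.3], roll=[0,0,0,0,0])

```text
clock: 11.1
tcp_pos: [0.6765, -0.1162, 0.0303]
ee_rot: [-178.8, -0.4, -5.3]
wrist_force: [5.8, -9.9, -2.6]
opening: 0.3
```

Emit:
move_arm([
  [0,-0.4,0],
  [0,-0.8,0],
  [0,-1.1,0],
  [0,-1.1,0],
  [0,-1.1,0],
], gripper=[0.3,0.3,0.3,0.3,0.3], roll=[0,0,0,0,0])

```text
clock: 11.6
tcp_pos: [0.6772, -0.1115, 0.0305]
ee_rot: [-179.1, -0.4, -5.5]
wrist_force: [1.7, -14.5, -2.9]
opening: 0.303
```

```bash
python3 -c "
from h import *
st()"
```

```text
t 11.6 clamp [ 124.7 -102.8   30.5] rot [-179.1   -0.4   -5.5] F [  1.7 -14.5  -2.9] open 0.303 q [  9.  45.  -6. 104.   6.  30. -96.]
```

Emit:
move_arm([
  [-0.2,-0.5,0.1],
  [-0.2,-1,0.2],
  [-0.2,-1,0.2],
  [-0.2,-1,0.2],
], gripper=[0.3,0.3,0.3,0.3], roll=[0,0,0,0])

```text
clock: 12.0
tcp_pos: [0.6773, -0.1113, 0.0301]
ee_rot: [-179.7, -0.7, -5.9]
wrist_force: [1.7, -23.2, 4.0]
opening: 0.3
```

```bash
python3 -c "
from h import *
st()"
```

```text
t 12.0 clamp [ 124.8 -102.6   30.1] rot [-179.7   -0.7   -5.9] F [  1.7 -23.2   4. ] open 0.3 q [  8.  45.  -5. 105.   7.  30. -97.]
```

At the rest stop. Stroke 2.

Emit:
move_arm([
  [-0.2,0.5,0.1],
  [-0.4,1.0,0.2],
  [-0.4,1.6,0.2],
  [-0.4,2.2,0.2],
  [-0.4,2.8,0.2],
], gripper=[0.3,0.3,0.3,0.3,0.3], roll=[0,0,0,0,0])

```text
clock: 12.5
tcp_pos: [0.674, -0.1295, 0.0286]
ee_rot: [-179.1, -0.9, -5.5]
wrist_force: [9.1, 24.5, 0.0]
opening: 0.305
```

Emit:
move_arm([
  [-0.1,0.6,0],
  [-0.2,1.1,0],
  [-0.2,1.5,0],
  [-0.2,1.5,0],
  [-0.2,1.5,0],
], gripper=[0.3,0.3,0.3,0.3,0.3], roll=[0,0,0,0,0])

```text
clock: 13.0
tcp_pos: [0.6745, -0.1344, 0.0286]
ee_rot: [-178.5, -1.3, -5.2]
wrist_force: [9.2, 19.4, -3.9]
opening: 0.302
```

Emit:
move_arm([
  [-0.1,0.6,0],
  [-0.2,1.2,0],
  [-0.2,1.5,0],
  [-0.2,1.5,0],
], gripper=[0.3,0.3,0.3,0.3], roll=[0,0,0,0])

```text
clock: 13.4
tcp_pos: [0.6745, -0.1399, 0.0286]
ee_rot: [-178.0, -1.5, -4.8]
wrist_force: [8.4, 18.9, -2.2]
opening: 0.296
```

Emit:
move_arm([
  [-0.1,0.6,0],
  [-0.2,1.2,0],
  [-0.2,1.5,0],
  [-0.2,1.5,0],
], gripper=[0.3,0.3,0.3,0.3], roll=[0,0,0,0])

```text
clock: 13.8
tcp_pos: [0.6744, -0.1423, 0.0284]
ee_rot: [-177.3, -1.7, -4.4]
wrist_force: [7.3, 26.2, 0.2]
opening: 0.299
```

```bash
python3 -c "
from h import *
st()
b=prof(get_image('scene'));d=prof(get_image('top'),'top')
for r in zip(b[0],b[1],d[1]):
  if r[0]>35: print(*r,end=' | ')"
```

```text
t 13.8 clamp [ 125.3 -133.7   28.4] rot [-177.3   -1.7   -4.4] F [ 7.3 26.2  0.2] open 0.299 q [ 14.  45.  -8. 105.   7.  29. -92.]
37 83 79 | 40 77 75 | 43 64 60 | 46 53 50 | 49 50 47 | 52 52 48 | 55 57 55 | 58 65 66 | 61 72 70 | 64 75 71 | 67 73 69 | 70 64 65 | 73 49 50 | 76 39 34 | 79 39 33 | 82 46 44 | 85 56 55 | 88 72 66 | 91 98 93 | 94 117 114 | 97 121 116 | 100 119 114 | 103 118 117 | 106 114 114 | 109 105 101 | 112 102 105 |
```

Emit:
move_arm([
  [-0.1,0.6,0],
  [-0.2,1.2,0],
  [-0.2,1.5,0],
  [-0.2,1.5,0],
], gripper=[0.3,0.3,0.3,0.3], roll=[0,0,0,0])

```text
clock: 14.3
tcp_pos: [0.6746, -0.1422, 0.0282]
ee_rot: [-176.5, -1.9, -3.9]
wrist_force: [7.0, 32.4, 2.2]
opening: 0.307
```

```bash
python3 -c "
from h import *
st()
b=prof(get_image('scene'));d=prof(get_image('top'),'top')
for r in zip(b[0],b[1],d[1]):
  if 42<r[0]<85: print(*r,end=' | ')"
```

```text
t 14.3 clamp [ 125.5 -133.7   28.2] rot [-176.5   -1.9   -3.9] F [ 7.  32.4  2.2] open 0.307 q [ 15.  46.  -9. 104.   6.  29. -91.]
43 64 61 | 46 53 50 | 49 50 48 | 52 52 48 | 55 57 55 | 58 66 66 | 61 72 70 | 64 75 70 | 67 73 70 | 70 64 65 | 73 49 50 | 76 39 34 | 79 39 33 | 82 46 44 |
```

At the stop, with the jaw about 12 mm further on. Return.

Emit:
move_arm([
  [-0.2,-0.7,0],
  [-0.3,-1.4,0],
  [-0.3,-2,0],
  [-0.3,-2.7,0],
  [-0.3,-3.4,0],
], gripper=[0.3,0.3,0.3,0.3,0.3], roll=[1,2,2.4,2.4,2.4])

```text
clock: 14.9
tcp_pos: [0.6748, -0.1129, 0.0302]
ee_rot: [-176.7, -1.9, -6.4]
wrist_force: [5.1, -12.8, -5.5]
opening: 0.297
```

Emit:
move_arm([
  [0,-0.5,0],
  [0,-1,0],
  [0,-1.4,0],
  [0,-1.4,0],
  [0,-1.4,0],
], gripper=[0.3,0.3,0.3,0.3,0.3], roll=[0,0,0,0,0])

```text
clock: 15.4
tcp_pos: [0.6751, -0.1112, 0.0302]
ee_rot: [-177.3, -1.9, -6.9]
wrist_force: [1.3, -29.2, -5.9]
opening: 0.302
```

Emit:
move_arm([
  [0,-0.5,0],
  [0,-1,0],
  [0,-1.4,0],
  [0,-1.4,0],
], gripper=[0.3,0.3,0.3,0.3], roll=[0,0,0,0])

```text
clock: 15.8
tcp_pos: [0.6752, -0.1113, 0.03]
ee_rot: [-178.1, -1.9, -7.4]
wrist_force: [1.4, -33.9, -5.8]
opening: 0.302
```

Emit:
move_arm([
  [0,-0.5,0],
  [0,-1,0],
  [0,-1.4,0],
  [0,-1.4,0],
], gripper=[0.3,0.3,0.3,0.3], roll=[0,0,0,0])

```text
clock: 16.2
tcp_pos: [0.6751, -0.1116, 0.0299]
ee_rot: [-178.9, -1.9, -7.9]
wrist_force: [0.1, -33.8, -3.4]
opening: 0.302
```

```bash
python3 -c "
from h import *
st()"
```

```text
t 16.2 clamp [ 122.6 -103.1   29.9] rot [-178.9   -1.9   -7.9] F [  0.1 -33.8  -3.4] open 0.302 q [  8.  45.  -5. 106.   6.  28. -98.]
```

Stroke 3, the pressing stroke.

Emit:
move_arm([
  [0,0.5,0],
  [0,1.0,0.1],
  [-0.1,1.6,0.1],
  [-0.2,2.2,0.1],
  [-0.2,2.8,0.1],
], gripper=[0.3,0.3,0.3,0.3,0.3], roll=[-1,-1.6,-1.6,-1.6,-1.6])

```text
clock: 16.7
tcp_pos: [0.6734, -0.1288, 0.0288]
ee_rot: [-178.4, -2.3, -5.9]
wrist_force: [11.4, 25.7, -4.0]
opening: 0.3
```

Emit:
move_arm([
  [-0.1,0.6,0],
  [-0.2,1.1,0],
  [-0.2,1.5,0],
  [-0.2,1.5,0],
  [-0.2,1.5,0],
], gripper=[0.3,0.3,0.3,0.3,0.3], roll=[0,0,0,0,0])

```text
clock: 17.2
tcp_pos: [0.6742, -0.1333, 0.0288]
ee_rot: [-177.8, -2.6, -5.5]
wrist_force: [9.8, 19.5, -4.2]
opening: 0.302
```

Emit:
move_arm([
  [-0.1,0.6,0],
  [-0.2,1.2,0],
  [-0.2,1.5,0],
  [-0.2,1.5,0],
], gripper=[0.3,0.3,0.3,0.3], roll=[0,0,0,0])

```text
clock: 17.6
tcp_pos: [0.6743, -0.1379, 0.0287]
ee_rot: [-177.2, -2.8, -5.1]
wrist_force: [7.8, 19.6, -1.3]
opening: 0.292
```

Emit:
move_arm([
  [-0.1,0.6,0],
  [-0.2,1.2,0],
  [-0.2,1.5,0],
  [-0.2,1.5,0],
], gripper=[0.3,0.3,0.3,0.3], roll=[0,0,0,0])

```text
clock: 18.0
tcp_pos: [0.6741, -0.1418, 0.0286]
ee_rot: [-176.6, -3.0, -4.7]
wrist_force: [6.9, 21.1, 0.3]
opening: 0.301
```

Emit:
move_arm([
  [-0.1,0.6,0],
  [-0.2,1.2,0],
  [-0.2,1.5,0],
  [-0.2,1.5,0],
], gripper=[0.3,0.3,0.3,0.3], roll=[0,0,0,0])

```text
clock: 18.4
tcp_pos: [0.6743, -0.142, 0.0284]
ee_rot: [-175.8, -3.2, -4.2]
wrist_force: [5.9, 29.6, 1.2]
opening: 0.303
```

```bash
python3 -c "
from h import *
st()
b=prof(get_image('scene'));d=prof(get_image('top'),'top')
for r in zip(b[0],b[1],d[1]):
  if r[0]>42: print(*r,end=' | ')"
```

```text
t 18.4 clamp [ 125.1 -133.4   28.4] rot [-175.8   -3.2   -4.2] F [ 5.9 29.6  1.2] open 0.303 q [ 16.  45. -10. 105.   6.  27. -91.]
43 85 81 | 46 85 82 | 49 84 83 | 52 78 78 | 55 66 63 | 58 55 52 | 61 51 48 | 64 52 48 | 67 56 55 | 70 62 66 | 73 66 69 | 76 63 66 | 79 54 58 | 82 44 43 | 85 42 33 | 88 60 48 | 91 91 89 | 94 115 114 | 97 121 117 | 100 119 115 | 103 118 117 | 106 114 114 | 109 105 103 | 112 103 105 |
```

The crosshead moved about 12 mm and the pad only about 8 mm before meeting the rail, so the pad is pressed in about 4 mm, as wanted. Now I'll return the lever to rest.

Emit:
move_arm([
  [-0.1,-0.7,0],
  [-0.2,-1.4,0],
  [-0.2,-2,0],
  [-0.2,-2.7,0],
  [-0.2,-3.4,0],
], gripper=[0.3,0.3,0.3,0.3,0.3], roll=[1,2,2.1,2.1,2.1])

```text
clock: 19.0
tcp_pos: [0.6756, -0.1119, 0.0308]
ee_rot: [-175.9, -3.2, -6.4]
wrist_force: [5.9, -12.1, -4.8]
opening: 0.301
```

Emit:
move_arm([
  [0,-0.5,0],
  [0,-1,0],
  [0,-1.4,0],
  [0,-1.4,0],
  [0,-1.4,0],
], gripper=[0.3,0.3,0.3,0.3,0.3], roll=[0,0,0,0,0])

```text
clock: 19.5
tcp_pos: [0.6759, -0.1109, 0.0307]
ee_rot: [-176.6, -3.3, -6.9]
wrist_force: [2.4, -32.7, -8.3]
opening: 0.303
```

Emit:
move_arm([
  [0,-0.5,0],
  [0,-1,0],
  [0,-1.4,0],
  [0,-1.4,0],
], gripper=[0.3,0.3,0.3,0.3], roll=[0,0,0,0])

```text
clock: 19.9
tcp_pos: [0.676, -0.111, 0.0305]
ee_rot: [-177.4, -3.3, -7.4]
wrist_force: [1.1, -35.3, -7.8]
opening: 0.3
```

```bash
python3 -c "
from h import *
st()
goto(122.5,-107.5,29)"
```

```text
t 19.9 clamp [ 123.4 -102.5   30.5] rot [-177.4   -3.3   -7.4] F [  1.1 -35.3  -7.8] open 0.3 q [ 10.  45.  -7. 107.   5.  26. -97.]
at [ 123.4 -102.5   30.5] -> (122.5, -107.5, 29) delta cm [-0.09  0.51  0.12] roll 0
```

Emit:
move_arm([
  [0,0.5,0],
  [0,0.5,0],
  [0,0.5,-1.5],
  [0,0.5,-4],
  [0,0.5,-8],
], gripper=[0.3,0.3,0.3,0.3,0.3], roll=[0,0,0,0,0])

```text
clock: 20.4
tcp_pos: [0.6693, -0.116, 0.11]
ee_rot: [-177.3, -3.0, -7.2]
wrist_force: [0.8, 0.5, -0.4]
opening: 0.3
```

```bash
python3 -c "
from h import *
st()
im=get_image('wrist')[:,:,::-1];cv2.imwrite('pics/w8.png',im[100:400,140:640])
goto(94,-216,120,0);goto(94,-216,60,0)"
```

```text
t 20.4 clamp [ 117.3 -108.1  110. ] rot [-177.3   -3.    -7.2] F [ 0.8  0.5 -0.4] open 0.3 q [ 12.  38.  -8. 105.   4.  34. -95.]
at [ 120.6 -108.8  118. ] -> (94, -216, 120) delta cm [-2.46 10.73 -0.86] roll -1.0
at [ 120.6 -108.8  118. ] -> (94, -216, 60) delta cm [-2.83 11.01  5.12] roll -1.0
```

View pics/w8.png

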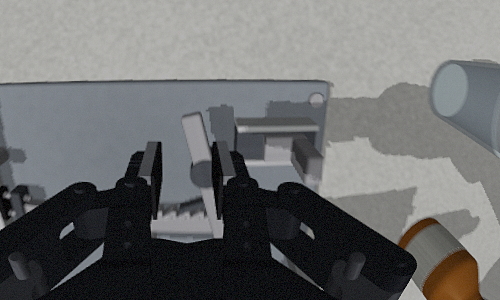

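The lever's tail is in its rest attitude at crop (193,115), the keeper tab is still open at (308,155), and the bottle and beaker are off to the right. I'll check clearances.

```bash
python3 -c "
from h import *
e,a=wray((140+193,100+115),44),wray((140+201,100+172),46);print('tail end',e,'q',.24-np.arctan2(e[1]+120,e[0]-75))
print('tab top',wray((140+303,100+142),83))
for n,c,z in [('beaker rim',(459,180),.1),('bottle cap',(474,245),.15)]: print(n,np.round(w2c(P,ray('top',c,z)),0))"
```

```text
tail end [ 120.98194225 -110.90341839   44.        ] q 0.04469239131634237
tab top [ 113.17077548 -183.26492281   83.        ]
beaker rim [ 109. -351.  100.]
bottle cap [ -61. -390.  150.]
```

Emit:
move_arm([
  [-0.3,2,-0.5],
  [-0.8,5,-0.7],
  [-1.2,8,-0.7],
  [-1.6,11,-0.7],
  [-1.6,11,-0.7],
], gripper=[0,0,0,0,0], roll=[0,-1,-1,-1,-1])

```text
clock: 20.95
tcp_pos: [0.6412, -0.2281, 0.1197]
ee_rot: [-177.5, -3.6, -6.5]
wrist_force: [0.2, -1.4, 0.3]
opening: -0.001
```

```bash
python3 -c "
from h import *
st();goto(102,-220,54,0)"
```

```text
t 20.95 clamp [ 101.7 -222.7  119.7] rot [-177.5   -3.6   -6.5] F [ 0.2 -1.4  0.3] open -0.001 q [ 23.  38. -10. 105.   5.  35. -86.]
at [ 101.7 -222.7  119.7] -> (102, -220, 54) delta cm [-0.38  0.02  6.56] roll -0.2
```

Emit:
move_arm([
  [0,0,2],
  [-0.2,0,4],
  [-0.3,0,5.5],
  [-0.4,0,6.5],
  [-0.4,0,6.5],
], gripper=[0,0,0,0,0], roll=[0,0,0,0,0])

```text
clock: 21.45
tcp_pos: [0.6413, -0.2238, 0.0536]
ee_rot: [-177.4, -3.5, -6.4]
wrist_force: [-0.6, -0.9, 0.6]
opening: 0.002
```

Emit:
move_arm([
  [0,-0.6,0],
  [0,-1.2,0],
  [0,-1.8,0],
  [0,-2.4,0],
  [0,-3,0],
], gripper=[0,0,0,0,0], roll=[0,0,0,0,0])

```text
clock: 21.95
tcp_pos: [0.6448, -0.1938, 0.0553]
ee_rot: [-177.4, -3.6, -6.4]
wrist_force: [-0.1, -2.0, -1.6]
opening: 0.001
```

```bash
python3 -c "
from h import *
st()"
```

```text
t 21.95 clamp [ 101.5 -188.2   55.3] rot [-177.4   -3.6   -6.4] F [-0.1 -2.  -1.6] open 0.001 q [ 19.  42.  -8. 108.   6.  27. -89.]
```

Now in contact at 2 N, and moving.

Emit:
move_arm([
  [0,-0.5,0],
  [0,-1,0],
  [0,-1.4,0],
  [0,-1.7,0],
  [0,-1.9,0],
], gripper=[0,0,0,0,0], roll=[0,0,0,0,0])

```text
clock: 22.45
tcp_pos: [0.6464, -0.1789, 0.056]
ee_rot: [-177.7, -3.6, -6.6]
wrist_force: [-0.3, -17.0, -3.3]
opening: -0.001
```

Emit:
move_arm([
  [0,-0.3,0],
  [0,-0.5,0],
  [0,-0.5,0],
], gripper=[0,0,0], roll=[0,0,0])

```text
clock: 22.75
tcp_pos: [0.6463, -0.179, 0.0561]
ee_rot: [-178.0, -3.6, -6.8]
wrist_force: [-0.3, -15.5, -2.7]
opening: 0.002
```

```bash
python3 -c "
from h import *
st()"
```

```text
t 22.75 clamp [ 101.4 -173.3   56.1] rot [-178.    -3.6   -6.8] F [ -0.3 -15.5  -2.7] open 0.002 q [ 17.  42.  -7. 108.   6.  27. -91.]
```

The bolt has stopped at the predicted end, so the keeper is fully across. Retreat and check.

Emit:
move_arm([
  [0,1,0],
  [0,2,0],
  [0,2,-4],
  [0,2,-8],
  [0,2,-12],
], gripper=[0,0,0,0,0], roll=[0,0,0,0,0])

```text
clock: 23.25
tcp_pos: [0.6357, -0.2019, 0.1762]
ee_rot: [-177.9, -3.6, -6.8]
wrist_force: [0.1, -0.2, -0.5]
opening: -0.003
```

Emit:
move_arm([
  [0,0,-4],
  [0,0,-8],
  [0,0,-12],
  [0,0,-16],
  [0,0,-16],
], gripper=[0,0,0,0,0], roll=[0,0,0,0,0])

```text
clock: 23.75
tcp_pos: [0.6271, -0.207, 0.3422]
ee_rot: [-178.0, -4.1, -6.8]
wrist_force: [0.4, -0.1, 0.4]
opening: 0.0
```

```bash
python3 -c "
from h import *
st()
b0,d0=get_image('scene'),get_image('top')
b=prof(b0);d=prof(d0,'top')
for r in zip(b[0],b[1],d[1]):
  if r[0]>52: print(*r,end=' | ')
im=get_image('wrist')[:,:,::-1]
s=cv2.resize(cv2.convertScaleAbs(b0[150:300,150:400,::-1],alpha=1.7),(640,384))
cv2.imwrite('pics/fin.png',np.vstack([im[30:246],s]))"
```

```text
t 23.75 clamp [  85.3 -203.2  342.2] rot [-178.    -4.1   -6.8] F [ 0.4 -0.1  0.4] open 0.0 q [ 22.  23. -10.  96.   2.  58. -85.]
55 67 62 | 58 55 51 | 61 51 47 | 64 52 47 | 67 56 53 | 70 62 64 | 73 65 68 | 76 63 65 | 79 55 56 | 82 45 42 | 85 43 33 | 88 60 48 | 91 91 86 | 94 114 112 | 97 121 115 | 100 119 113 | 103 118 115 | 106 114 112 | 109 105 101 | 112 103 104 |
```

View pics/fin.png

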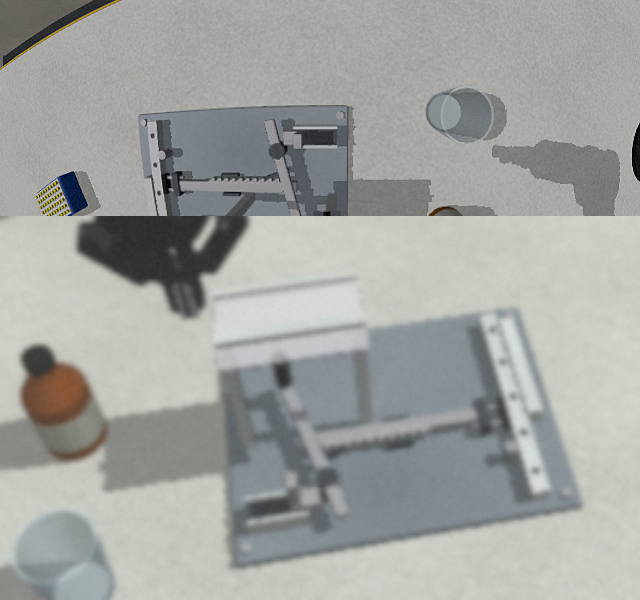

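The final view shows the rail flush along the fence, the pad against it at about (505,415), the knob back at rest at (282,365) and the keeper bolt next to the tail at (300,490). The beaker and bottle have not moved. Handing in.

```bash
python3 -c "
from rig import *
print(sign_off())"
```

```text
the job is handed in; nothing more can be done
None
```

I finished all four steps and handed the job in at about 24 s of the 69 s allowed; the hand-in gives no verdict.

- **Rail:** I pushed its near end along the plate with shut fingers. It swung about the post and seated on the fence at about 15 N.
- **Lever:** The moves cannot tilt the tool, so I could not lean in under the guard to the knob. I put the open fingers either side of the lever's tail instead and pumped it between its stops. The first stroke moved the jaw about 6 mm and the next two about 12 mm each.
- **Keeper:** With the lever back at its rest, I pushed the tab across until it stopped at about the expected full travel.

**Last checks:**
- **Rail and pad:** Both fixed cameras show the rail's side at about y = 90. The crosshead is about 12 mm further on after the last stroke and the pad only about 8 mm. That puts the pad about 4 mm in, to within about 1 mm.
- **Lever:** It was held on its rest stop at 35 N. Readings of its angle from the images gave 0.03 to 0.045 rad, not exactly 0 but inside the 0.07 limit.
- **Bystanders and robot:** The bottle, beaker and tip box looked undisturbed, and the robot was clear of everything.

The tool picked up about 4° of tilt from the contact forces, with no effect that I could see. None of the checks failed.

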